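Turn the strongbox key and hold it

TASK

Lift the key out of its stand on the little free-spinning turntable, push it fully home into the keyway in the strongbox lid (wiggle it if the sticky pins catch), then turn it a quarter turn clockwise, seen from above, until it stops. The lock springs back, so finish still gripping the key and holding it turned and fully home. Leave the bracelet on the turntable and the jar, ring box and loupe where they are.

Things in the scene. Friction and masses are not known exactly. Their poses are not given: they have to be found in the camera images.
- key_grip (a point): Centre of the round bow (head) of the steel key, which stands blade down. The bow is a flat disc 34 mm across, 8 mm thick along this frame's y; x runs along its width, z up the key. Below it a round neck 19 mm across, whose underside is 29 mm below this point. Key mass about 45 g; it is the same after a half turn about z, so it fits the lock either way round.
- key_tip (a point): Tip of the key's blade, 57 mm below key_grip, same axes. The flat blade is 28 mm long (up to the neck), 14 mm wide along x, 5 mm thick along y; its nose tapers over the last 6 mm to 8 x 1.6 mm. It starts in a slot 30 mm deep in the stand, the neck resting on the stand: lift it 30 mm straight up to clear.
- turntable: Fixed foot of a small turntable, origin under its centre on the table. Its wooden disc, 180 mm across, top 26 mm above the table, spins freely at a touch and carries the key's stand: a wooden block 46 x 26 mm, its top 58 mm above the table, centre 50 mm from the axis. The key's bow lies in a radial plane.
- bracelet_mid (a point): Centre of the grey stone bracelet (62 mm across, 20 mm high) lying loose on the turntable opposite the key stand.
- lock_mouth (a point): Middle of the keyway's mouth, on the brass plug's face, 80 mm above the table. z up; at rest the keyway's long side lies along x (this frame does not turn with the plug). Keyway 16.4 x 7.4 mm, 31 mm deep; a steel rim, 32 mm inside, 53 mm outside, stands 2 mm above the face. Key fully home: neck on the face, key_grip 29 mm above this point.
- strongbox: Fixed grey steel box, 170 x 126 x 80 mm, origin under its centre, front towards -x; the keyway is 25 mm in front of the lid's centre. 75 mm behind the keyway (+x) a low handle stands 10 mm above the lid. Inside the keyway two pairs of sprung pins, 11 and 19 mm down, catch the blade: pushing past takes about 4 to 12 N.
- plug (a joint): Turn of the lock plug, rad: 0 at rest, growing clockwise seen from above to a stop at 1.5. A spring drives it back to 0 with 0.05 N m at rest and 0.14 N m at a quarter turn. The blade has about 0.23 rad of play in the keyway, so the plug lags the key by that much: a key turn of 1.5 to 1.75 rad brings it to or near the stop.
- jar_mid (a point): Centre of a white jar with a screw lid, 58 mm across and 82 mm high, loose; leave it alone.
- ring_box_mid (a point): Centre of a small closed brown ring box, 55 x 52 x 45 mm, loose; leave it alone.
- loupe_mid (a point): Centre of a small folding loupe, 35 x 29 x 14 mm, loose; leave it alone.

How it is judged:
By the outcome, as a careful person would: the job done as asked, in the order asked, and still so for the second after the job is handed in, while the arm keeps its last pose, push and grip.
It also fails if it takes over 45 s, if anything falls off the work surface, if the arm or the gripper's body presses on something with over 40 N, if the wrist force passes 120 N, or if a joint passes its speed limit or range.

ROBOT

A 6-joint arm with a two-finger parallel gripper is mounted at the origin on a cart in front of the work surface, level with it; the furniture and walls round the work are solid. World frame = base frame: x ahead of the robot, y to its left, z up, the work surface at z = 0. Lengths are in mm, angles in rad, forces in N, time in s.
With the tool pointing down it reaches from about 350 to 875 mm from the base axis. Payload 4.2 kg.
Tool frame: the origin (TCP) lies at the very end of the fingers, on their centre line; the grasp point (between the pads) lies 19 mm behind it; z points along the fingers, y is the direction in which the jaws open and shut (so a half turn about z gives the same grasp; the last joint's range is limited). The gripper opens to 85 mm and grips with 20 to 120 N. Pads are 22 mm wide; open, the fingers measure 114 mm over their backs; the gripper's body (76 mm by 85 mm) begins 54 mm behind the grasp point. The pads swing forward as they close: fully open they stand 13 mm farther back than shut.
Start: joints at [1.591, 0.385, 0.008, 0, -1.194, -0.259], TCP at [147.804, 607.251, 231.312] pointing down, gripper open.
Joint ranges: [-3.14, 3.14], [-1.21, 2.06], [-1.07, 1.41], [-3.16, 2.05], [-2.99, -0.16], [-3.1, 3.1]. Speed limits (rad/s): [2.79, 2.79, 3.14, 3.14, 3.14, 3.14].

INTERFACE

Orientations are given as a unit quaternion [x, y, z, w].
In Python, from bench import arm gives the robot as it stands.
- The arm moves only by the tool apply_moves, never from a script. Its argument "plan" is one flat list of numbers, 5 for each row, row after row: the gripper's target within -1 to 1 (shut at 1, half-way at 0, fully open at -1), then the shift along the world's x, y, z in m, then the turn about the world's z in degrees. A call has 1 to 8 rows; each row is the pose to reach, as a shift and turn from the pose commanded when the call began; what a row does not reach only later rows make up. A row lasts 1/12 s, in which the tool goes at most 41.7 mm and 7.16 degrees, less where a joint would pass 70% of its speed; a pose out of reach is approached as far as the arm can. A call with a gripper value outside its range is refused whole. The fingers move at their own pace and stop on an object; the grip force is fixed at half the most. Time passes only in rows, so rows that repeat a pose let the fingers close. It gives the time, the measured TCP pose, the force and the opening at its end, in the units of the state.
- arm.read_state(): the state, without advancing time (a new reading comes with each control period).
- arm.get_image(name): name is "scene" or "top" or "wrist"; returns a dict with "color" (480x640x3 uint8, red, green, blue), "range_z" (480x640 float32, mm along the optical axis (not along the pixel's ray), 0 where there is no reading), "camera_matrix" (3x3 intrinsics, pixels), "camera_from_world" (4x4, takes a point from world to camera coordinates); the wrist camera has in their place "mount" (4x4, takes a point from camera to tool coordinates, whose origin is the TCP and whose axes are the flange's). Camera axes: x right, y down, z forward; pixel columns grow to the right and rows downward; lengths in mm; the calibration is good to about 2 mm. The wrist camera is an equidistant fisheye: a pixel r from the principal point sees the ray r / f radians off the axis. A picture is of the moment at which its call begins: read the wrist's pose just before it.
- arm.job_done(): hands the job in, once; it reports no verdict.
The state is a dict: "clock": time; "joints": joint angles; "joint_vel": joint speeds; "joint_efforts": joint torques, N m; "position": TCP position; "ee_rot": TCP orientation; "contact_force": force on the tool from outside, world axes, zero at the start; "wrist_torque": the same for the moment, N m; "gripper_width": finger opening in mm.
Only numpy, scipy, OpenCV 4.12 (cv2) and the standard library are available. Lean on these libraries where they do the work, as an engineer would, in place of code of your own. Each camera call takes 0.05 s, during which the arm holds its last target.

## Working session

There is one attempt and no reset: what is moved stays moved. The work goes in short steps, Python scripts to look and compute and a tool call to move; the robot and the scene stay as the last step left them, time stands still between calls to the robot, and variables do not carry over. Pictures are saved under pics/ and viewed, and the job is handed in when it is done.

Besides the shell and the picture viewer there is one more tool, called by a JSON object that holds its "fn" and its "kwargs". apply_moves: Moves the arm, as the interface text tells. Its arguments: {"type":"object","properties":{"plan":{"type":"array","items":{"type":"number"}}},"required":["plan"]}

```bash
mkdir -p pics; cat > h.py <<'E'
import numpy as np,cv2
from bench import arm
def save(n,im): cv2.imwrite('pics/'+n,cv2.cvtColor(im,cv2.COLOR_RGB2BGR))
def ray(I,u,v,z):
    K=I['camera_matrix'];T=np.array(I['camera_from_world']);R=T[:3,:3];t=T[:3,3]
    d=R.T@np.linalg.solve(K,[u,v,1.]);c=-R.T@t
    return c+d*(z-c[2])/d[2]
def cloud(I):
    K=I['camera_matrix'];T=np.array(I['camera_from_world']);Z=I['range_z'].astype(float)
    v,u=np.mgrid[:480,:640]
    P=np.stack([(u-K[0,2])/K[0,0]*Z,(v-K[1,2])/K[1,1]*Z,Z],-1)
    W=(P-T[:3,3])@T[:3,:3]; W[Z==0]=np.nan
    return W
E
python3 - <<'E'
from h import *
s=arm.read_state();print({k:np.round(v,3) for k,v in s.items()})
for n in ['scene','top','wrist']:
    I=arm.get_image(n);save(n+'0.png',I['color']);np.save(n+'0.npy',I,allow_pickle=True)
    print(n,I['camera_matrix'],I.get('camera_from_world',I.get('mount')))
E
```

```text
{'clock': np.float64(0.0), 'joints': array([ 1.591,  0.386,  0.007, -0.   , -1.194, -0.259]), 'joint_vel': array([-0.   , -0.001, -0.001,  0.001, -0.001, -0.001]), 'joint_efforts': array([ 0.0000e+00, -3.9229e+01,  1.8840e+01,  4.1860e+00, -5.0000e-03,
       -0.0000e+00]), 'position': array([147.694, 606.697, 230.207]), 'ee_rot': array([ 0.993, -0.119, -0.   ,  0.001]), 'contact_force': array([-0.109, -0.05 ,  0.935]), 'wrist_torque': array([-0.001, -0.048,  0.011]), 'gripper_width': np.float64(85.174)}
scene [[554.97625941   0.         318.21388357]
 [  0.         554.97625941 243.10220316]
 [  0.           0.           1.        ]] [[ 7.65283247e-01 -6.43369873e-01  2.04146508e-02 -4.64110957e+02]
 [-3.97021619e-01 -4.96742715e-01 -7.71764542e-01  3.14613342e+02]
 [ 5.06670885e-01  5.82513417e-01 -6.35580627e-01  1.16779200e+03]
 [ 0.00000000e+00  0.00000000e+00  0.00000000e+00  1.00000000e+00]]
top [[488.60763967   0.         321.04370785]
 [  0.         488.60763967 242.04977022]
 [  0.           0.           1.        ]] [[-4.70301503e-03 -9.99987178e-01 -1.87785483e-03  5.52806318e+00]
 [-9.74574524e-01  5.00415676e-03 -2.24007714e-01  6.14309849e+02]
 [ 2.24014238e-01  7.76597839e-04 -9.74585562e-01  1.05449091e+03]
 [ 0.00000000e+00  0.00000000e+00  0.00000000e+00  1.00000000e+00]]
wrist [[371.64829954   0.         319.30916701]
 [  0.         371.64829954 238.54393433]
 [  0.           0.           1.        ]] [[-1.06797447e-04 -9.47718533e-01 -3.19107459e-01  8.30732676e+01]
 [ 9.99999689e-01 -3.50455363e-04  7.06143406e-04 -2.10086238e-01]
 [-7.81058113e-04 -3.19107285e-01  9.47718276e-01 -1.41777081e+02]
 [ 0.00000000e+00  0.00000000e+00  0.00000000e+00  1.00000000e+00]]
```

View pics/scene0.png

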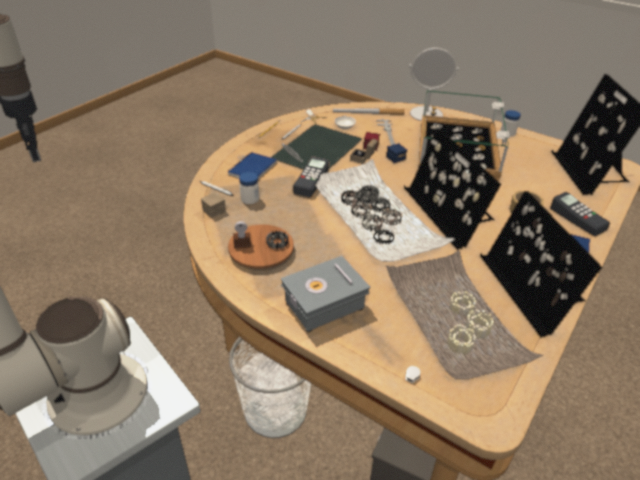

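View pics/top0.png

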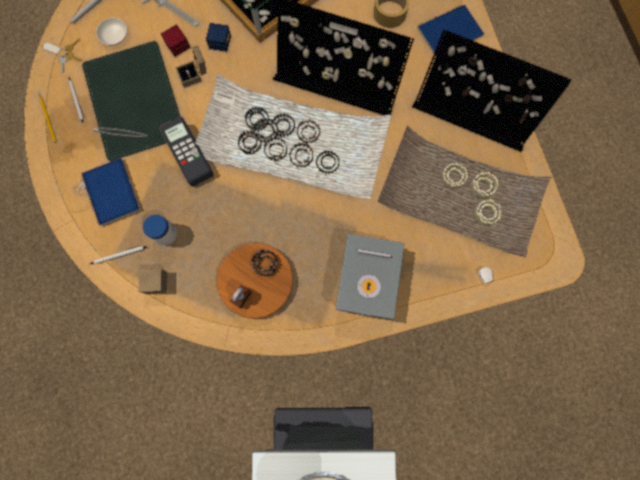

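View pics/wrist0.png

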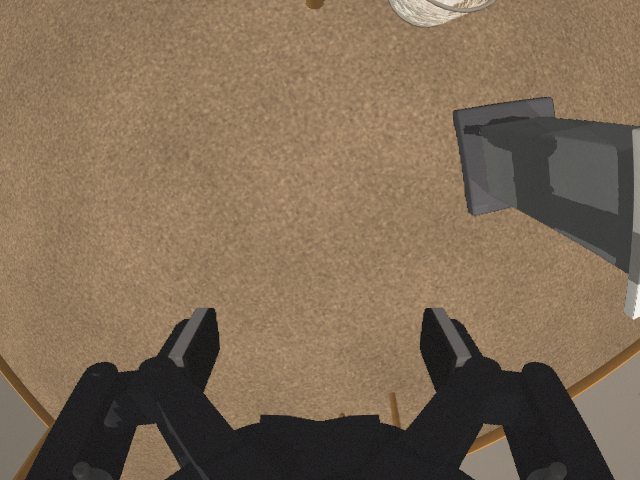

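The scene view shows the turntable (260,245) with the key stand (241,235) and bracelet (278,240), and the strongbox with its lock at (316,285). In the top view they're at the disc (255,280), key (240,295) and lock (368,286). The arm hangs off to the left. Next I measure.

```bash
python3 - <<'E'
from h import *
T=np.load('top0.npy',allow_pickle=True).item();S=np.load('scene0.npy',allow_pickle=True).item()
save('topz.png',cv2.resize(T['color'][220:340,200:420],None,fx=3.6,fy=3.6,interpolation=cv2.INTER_CUBIC))
save('scenez.png',cv2.resize(S['color'][200:340,200:400],None,fx=4,fy=4,interpolation=cv2.INTER_CUBIC))
W=cloud(T);Ws=cloud(S)
for n,(u,v),z in [('disc',(255,280),26),('key',(240,295),90),('lock',(368,286),80)]: print(n,ray(T,u,v,z),W[v,u])
for n,(u,v),z in [('key',(241,228),100),('lock',(316,285),80)]: print(n,ray(S,u,v,z),Ws[v,u])
# disc fit
hsv=cv2.cvtColor(T['color'],cv2.COLOR_RGB2HSV)
print(hsv[300,265],hsv[330,200])
# points heights around stand
for nm,w in (('top',W),('scene',Ws)):
    m=(np.hypot(w[...,0]-ray(T,255,280,26)[0],w[...,1]-ray(T,255,280,26)[1])<88)&(w[...,2]>64)
    print(nm,m.sum()); print(np.round(w[m]).astype(int)[:60].tolist())
E
```

```text
disc [533.61660276 158.25335896  26.        ] [533.22848174 157.89813115  28.58408593]
key [490.83761364 181.67042625  90.        ] [491.2852075  182.29830214  86.24983546]
lock [ 510.74271784 -101.85946467   80.        ] [ 513.70835534 -103.92984083   58.28864618]
key [483.85038095 170.63694956 100.        ] [493.48462068 186.70671143  85.52711924]
lock [ 512.60335338 -100.92767378   80.        ] [514.82054799 -98.36438699  76.75163993]
[ 14 185 165] [ 17 137 211]
top 102
[[505, 181, 98], [506, 180, 92], [507, 179, 85], [503, 183, 100], [503, 181, 95], [503, 179, 96], [504, 177, 93], [504, 176, 89], [501, 185, 99], [500, 182, 103], [501, 181, 98], [501, 179, 97], [501, 177, 95], [503, 176, 85], [498, 186, 105], [499, 185, 99], [498, 182, 100], [498, 180, 100], [499, 179, 97], [499, 177, 91], [495, 187, 109], [496, 186, 103], [496, 184, 104], [497, 183, 96], [496, 180, 102], [497, 179, 93], [498, 179, 82], [494, 192, 97], [494, 189, 100], [494, 186, 103], [494, 184, 102], [494, 182, 101], [495, 181, 95], [496, 180, 86], [497, 180, 76], [492, 191, 103], [492, 189, 99], [491, 186, 104]
[... 659 characters left out ...]
2], [485, 186, 103], [488, 185, 103], [491, 185, 101], [493, 185, 100], [496, 184, 100], [497, 181, 100], [499, 180, 100], [503, 180, 98], [505, 179, 98], [482, 197, 95], [483, 192, 97], [485, 191, 97], [487, 190, 96], [487, 185, 99], [491, 187, 96], [491, 181, 100], [493, 179, 101], [497, 181, 97], [498, 178, 99], [501, 178, 97], [506, 181, 93], [482, 197, 92], [480, 189, 97], [484, 190, 95], [486, 189, 95], [488, 187, 94], [491, 186, 94], [494, 186, 92], [495, 183, 93], [500, 186, 90], [497, 177, 97], [502, 180, 92], [505, 179, 91], [508, 179, 90], [478, 190, 95], [481, 191, 93], [482, 188, 94], [485, 188, 92], [487, 186, 92], [491, 187, 90], [493, 185, 91], [495, 183, 90], [495, 178, 93]]
```

```bash
sleep 1; ls pics
```

```text
scene0.png
scenez.png
top0.png
topz.png
wrist0.png
```

View pics/topz.png

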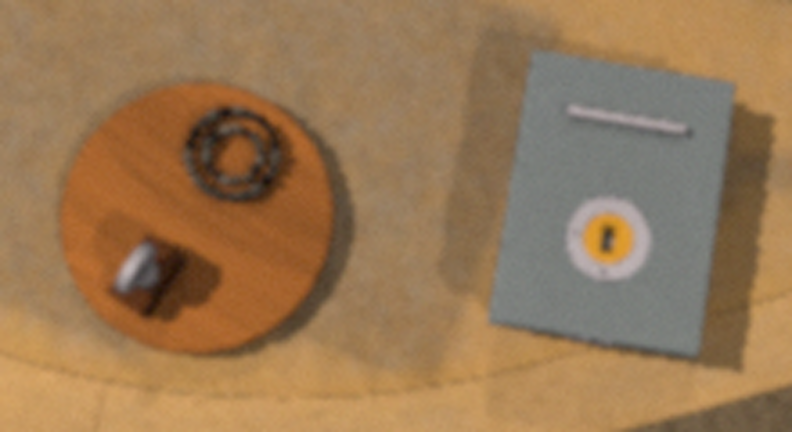

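View pics/scenez.png

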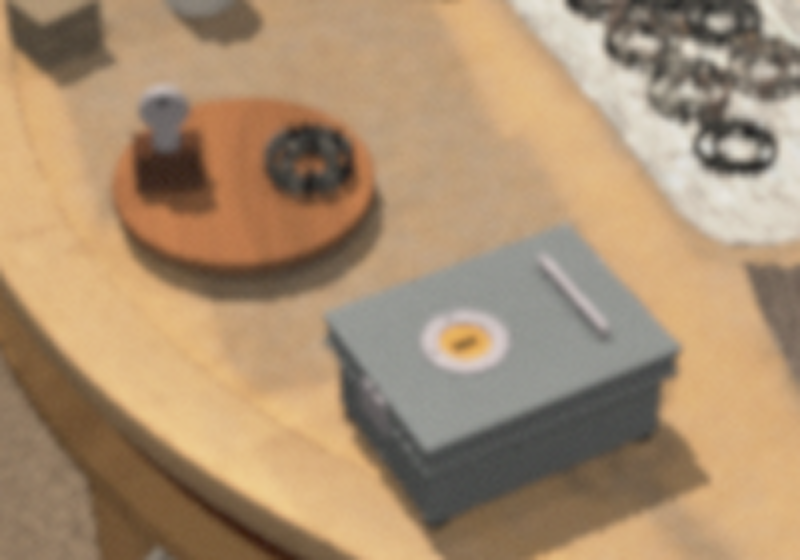

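{"fn": "apply_moves", "kwargs": {"plan": [-1,0.346,-0.421,-0.03,-22,-1,0.346,-0.421,-0.03,-22,-1,0.346,-0.421,-0.03,-22,-1,0.346,-0.421,-0.03,-22,-1,0.346,-0.421,-0.03,-22,-1,0.346,-0.421,-0.03,-22,-1,0.346,-0.421,-0.03,-22,-1,0.346,-0.421,-0.03,-22]}}

```text
clock: 0.82
position: [359.8, 348.2, 212.9]
ee_rot: [0.952, -0.306, -0.0, 0.0]
contact_force: [0.5, -0.0, -1.0]
gripper_width: 85.3
```

{"fn": "apply_moves", "kwargs": {"plan": [-1,0.134,-0.162,-0.02,0,-1,0.134,-0.162,-0.02,0,-1,0.134,-0.162,-0.02,0,-1,0.134,-0.162,-0.02,0,-1,0.134,-0.162,-0.02,0,-1,0.134,-0.162,-0.02,0,-1,0.134,-0.162,-0.02,0,-1,0.134,-0.162,-0.02,0]}}

```text
clock: 1.48
position: [493.0, 187.8, 192.7]
ee_rot: [0.952, -0.307, -0.0, 0.0]
contact_force: [-1.2, 0.2, 0.4]
gripper_width: 85.5
```

```bash
cat >> h.py <<'E'
from scipy.spatial.transform import Rotation as Ro
def wrist():
    s=arm.read_state();I=arm.get_image('wrist')
    X=np.eye(4);X[:3,:3]=Ro.from_quat(s['ee_rot']).as_matrix();X[:3,3]=s['position']
    I['wfc']=X@np.array(I['mount']);I['st']=s
    return I
def wray(I,u,v,z):
    K=I['camera_matrix'];x=(u-K[0,2])/K[0,0];y=(v-K[1,2])/K[1,1];r=np.hypot(x,y)
    d=np.array([np.sin(r)*x/r,np.sin(r)*y/r,np.cos(r)]) if r>1e-9 else np.array([0,0,1.])
    d=I['wfc'][:3,:3]@d;c=I['wfc'][:3,3];return c+d*(z-c[2])/d[2]
def wproj(I,P):
    p=np.linalg.inv(I['wfc'])@np.append(P,1);r=np.hypot(p[0],p[1]);th=np.arctan2(r,p[2]);K=I['camera_matrix']
    return K[0,2]+K[0,0]*th*p[0]/r,K[1,2]+K[1,1]*th*p[1]/r
def wcloud(I):
    K=I['camera_matrix'];Z=I['range_z'].astype(float);v,u=np.mgrid[:480,:640]
    x=(u-K[0,2])/K[0,0];y=(v-K[1,2])/K[1,1];r=np.hypot(x,y)+1e-9;t=np.tan(r)
    P=np.stack([Z*t*x/r,Z*t*y/r,Z],-1);W=P@I['wfc'][:3,:3].T+I['wfc'][:3,3];W[Z==0]=np.nan;return W
E
python3 - <<'E'
from h import *
I=wrist();s=I['st'];print(s['clock'],s['position'],s['ee_rot'],s['joints'])
y=Ro.from_quat(s['ee_rot']).apply([0,1,0]);print('jaw',np.degrees(np.arctan2(y[1],y[0])))
np.save('w1.npy',I,allow_pickle=True);save('w1.png',I['color'])
E
```

```text
1.4833 [493.01076106 187.83879299 192.69247999] [ 9.51738013e-01 -3.06911468e-01 -2.69634065e-04  1.80882837e-04] [ 6.71601277e-01  2.52963564e-01 -2.87665027e-01 -2.89705885e-04
 -1.03076771e+00  2.75451691e-01]
jaw -125.74639486138307
```

View pics/w1.png

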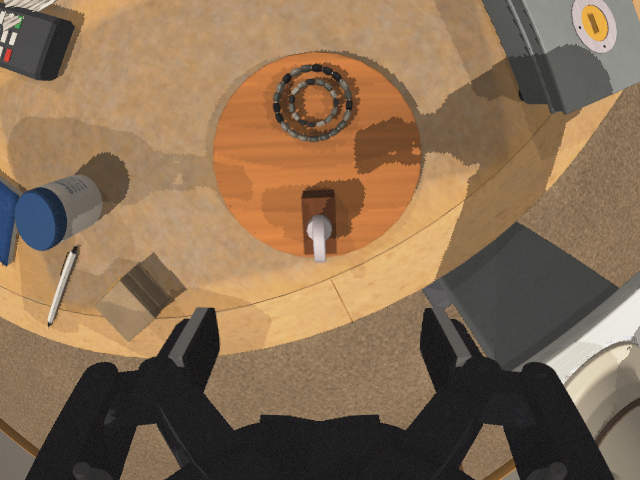

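The wrist view shows the key's bow edge-on at (320,242), the stand at (319,225), and the jaws symmetric on either side. The lock is visible top right at (594,23).

```bash
python3 - <<'E'
from h import *
I=np.load('w1.npy',allow_pickle=True).item();W=wcloud(I)
v,u=np.mgrid[:480,:640];loc=(abs(u-320)<45)&(abs(v-225)<60)
def box(m,n):
    P=W[m][:,:2];r=cv2.minAreaRect(P.astype(np.float32));C=np.cov(P.T);e=np.linalg.eigh(C)[1][:,1]
    print(n,m.sum(),P.mean(0),r,'pca',np.degrees(np.arctan2(e[1],e[0])), W[m][:,2].max())
box(loc&(W[...,2]>80),'bow'); box(loc&(W[...,2]>96),'bowtop')
box(loc&(abs(W[...,2]-58)<5),'stand')
# colour based key axis
hsv=cv2.cvtColor(I['color'],cv2.COLOR_RGB2HSV)
m=loc&(hsv[...,1]<70)&(hsv[...,2]>90);ys,xs=np.nonzero(m);print(m.sum(),xs.min(),xs.max(),ys.min(),ys.max())
for r in range(ys.min(),ys.max()+1,4): k=xs[ys==r]; print(r,k.min(),k.max(),end='; ')
print()
# disc ellipse by colour
d=((hsv[...,0]<16)&(hsv[...,1]>150)).astype(np.uint8);d[:,:200]=0;d[:,435:]=0;d[270:]=0
c=max(cv2.findContours(d,0,2)[0],key=cv2.contourArea);h=cv2.convexHull(c)[:,0]
P=np.array([wray(I,a,b,26)[:2] for a,b in h]);print('disc',cv2.minEnclosingCircle(P.astype(np.float32)))
A=np.c_[2*P,np.ones(len(P))];x=np.linalg.lstsq(A,(P**2).sum(1),rcond=None)[0];print(x[:2],np.sqrt(x[2]+x[0]**2+x[1]**2))
# lock
print('lock wrist',wray(I,594,23,80))
E
```

```text
bow 565 [496.5982925  186.40506087] ((494.01348876953125, 188.1621551513672), (8.047582626342773, 32.48550796508789), 56.370445251464844) pca 146.5073492224152 104.83901486210058
bowtop 430 [494.67667754 187.59927945] ((493.5762634277344, 188.4529571533203), (8.047582626342773, 27.45916175842285), 56.370445251464844) pca 145.31218584652834 104.83901486210058
stand 1235 [496.95495487 185.8890055 ] ((493.18994140625, 188.67945861816406), (26.265933990478516, 46.474456787109375), 56.42701721191406) pca 149.22427550756763 62.825467477707775
789 306 331 215 262
215 314 322; 219 311 327; 223 308 330; 227 307 331; 231 307 331; 235 308 330; 239 312 326; 243 313 324; 247 313 325; 251 314 325; 255 314 325; 259 314 325; 
disc ((534.97802734375, 160.59515380859375), 88.70742797851562)
[535.01177319 160.64040878] 88.3229691479243
lock wrist [ 510.65240365 -101.95234031   80.        ]
```

```bash
python3 - <<'E'
from h import *
I=np.load('w1.npy',allow_pickle=True).item();W=wcloud(I)
a=np.radians(146.4);d=W[...,:2]-[493.5,188.4];x=d@[np.cos(a),np.sin(a)];y=d@[-np.sin(a),np.cos(a)]
m=(abs(y)>5)&(abs(y)<11)&(abs(x)<11)
z=W[m][:,2];print(np.histogram(z,bins=range(50,110,2)))
# strongbox yaw & lock
T=np.load('top0.npy',allow_pickle=True).item();S=np.load('scene0.npy',allow_pickle=True).item()
for n,J,(r0,r1,c0,c1) in (('top',T,(230,322,335,408)),('scene',S,(262,312,290,345))):
    hsv=cv2.cvtColor(J['color'],cv2.COLOR_RGB2HSV);b=np.zeros((480,640),np.uint8);b[r0:r1,c0:c1]=1
    br=((hsv[...,0]>12)&(hsv[...,0]<28)&(hsv[...,1]>130)&(hsv[...,2]>130)&(b>0)).astype(np.uint8)
    c=[q for q in cv2.findContours(br,0,2)[0]]; 
    c=[q for q in c if 20<cv2.contourArea(q)<1000]
    for q in c:
        h=cv2.convexHull(q)[:,0];P=np.array([ray(J,*p,80)[:2] for p in h],np.float32);print(n,cv2.contourArea(q),cv2.minEnclosingCircle(P),cv2.minAreaRect(P))
hsv=cv2.cvtColor(T['color'],cv2.COLOR_RGB2HSV)
print(hsv[260,385],hsv[305,350])
g=((hsv[...,0]>70)&(hsv[...,0]<115)&(hsv[...,1]<80)).astype(np.uint8);g[:230]=0;g[322:]=0;g[:,:335]=0;g[:,408:]=0
c=max(cv2.findContours(g,0,2)[0],key=cv2.contourArea);P=np.array([ray(T,*p,80)[:2] for p in c[:,0]],np.float32);print('lid',cv2.minAreaRect(P))
E
```

```text
(array([  0,   0,   8, 180,  34,   8,   6,  12, 137,  14,   0,   0,   0,
         0,   0,   0,   0,   0,   0,   0,   0,   0,   0,   0,   0,   0,
         0,   0,   0]), array([ 50,  52,  54,  56,  58,  60,  62,  64,  66,  68,  70,  72,  74,
        76,  78,  80,  82,  84,  86,  88,  90,  92,  94,  96,  98, 100,
       102, 104, 106, 108]))
top 219.0 ((444.2565612792969, -68.62439727783203), 42.59857940673828) ((444.5104675292969, -69.203369140625), (83.64027404785156, 21.838903427124023), 89.72116088867188)
top 114.5 ((511.269775390625, -102.70826721191406), 14.3589448928833) ((510.779541015625, -101.94023132324219), (26.947988510131836, 26.9330997467041), 89.71440887451172)
top 301.5 ((637.22021484375, -136.1187286376953), 58.506492614746094) ((626.6453857421875, -136.06393432617188), (116.91732788085938, 25.87557029724121), 89.7030029296875)
scene 39.5 ((512.3333740234375, -99.8524398803711), 11.292983055114746) ((512.720947265625, -100.2032699584961), (20.76639175415039, 19.731698989868164), 85.49668884277344)
[ 40   6 123] [ 70   6 128]
lid ((594.9239501953125, -166.54208374023438), (20.471385955810547, 23.886831283569336), 87.89400482177734)
```

Key is at (493.5, 188.4) with the bow plane at 146.4°, which agrees with the disc centre (535, 160.6). The neck top is at z≈68, so the fingertips go to about 71.

{"fn": "apply_moves", "kwargs": {"plan": [-1,0.0005,0.0006,-0.03,2,-1,0.0005,0.0006,-0.06,2,-1,0.0005,0.0006,-0.09,2,-1,0.0005,0.0006,-0.11,2,-1,0.0005,0.0006,-0.121,2,-1,0.0005,0.0006,-0.121,2,-1,0.0005,0.0006,-0.121,2,-1,0.0005,0.0006,-0.121,2]}}

```text
clock: 2.2
position: [494.0, 190.1, 73.2]
ee_rot: [0.957, -0.289, 0.001, -0.001]
contact_force: [0.4, -0.8, -0.1]
gripper_width: 85.3
```

```bash
python3 - <<'E'
from h import *
I=wrist();s=I['st'];print(s['clock'],s['position'],s['contact_force'])
y=Ro.from_quat(s['ee_rot']).apply([0,1,0]);print('jaw',np.degrees(np.arctan2(y[1],y[0])))
np.save('w2.npy',I,allow_pickle=True);save('w2.png',I['color'])
W=wcloud(I)
v,u=np.mgrid[:480,:640];loc=np.hypot(W[...,0]-493.5,W[...,1]-188.4)<24
m=loc&(W[...,2]>92);print(m.sum(),cv2.minAreaRect(W[m][:,:2].astype(np.float32)))
E
```

```text
2.2 [493.99715433 190.13750571  73.18030662] [ 0.44621702 -0.82769171 -0.06523576]
jaw -123.56025769489527
10557 ((502.20440673828125, 183.7539825439453), (33.2080078125, 34.144874572753906), 16.42265510559082)
```

View pics/w2.png

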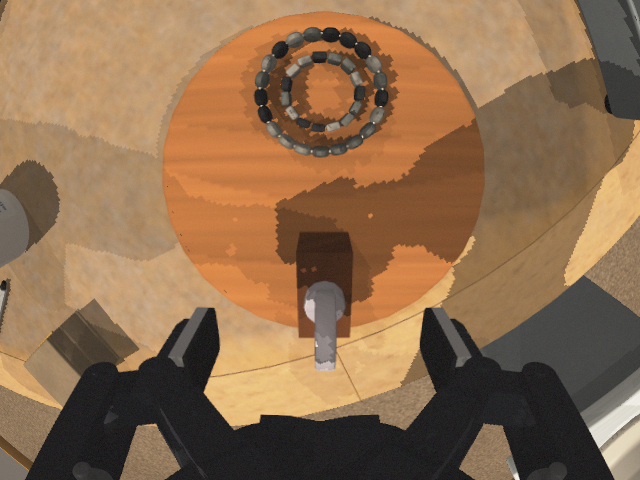

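Key shows at x≈325 px, against a jaw midpoint of 320. That matches the 1.7 mm offset in the measured pose, so I correct it.

{"fn": "apply_moves", "kwargs": {"plan": [-1,-0.0005,-0.0017,-0.002,0,-1,-0.0005,-0.0017,-0.002,0,-1,-0.0005,-0.0017,-0.002,0,-1,-0.0005,-0.0017,-0.002,0]}}

```text
clock: 2.58
position: [493.3, 187.0, 70.4]
ee_rot: [0.957, -0.29, 0.0, -0.0]
contact_force: [-0.2, 0.4, 0.3]
gripper_width: 85.5
```

```bash
python3 - <<'E'
from h import *
I=wrist();s=I['st'];print(s['clock'],s['position'],s['contact_force'],s['joint_vel'])
W=wcloud(I);v,u=np.mgrid[:480,:640];m=(np.hypot(W[...,0]-493.5,W[...,1]-188.4)<24)&(W[...,2]>88)&(W[...,2]<107)&(abs(u-320)<45)&(v<380)
print(m.sum(),cv2.minAreaRect(W[m][:,:2].astype(np.float32)))
# jaw-direction offset of key from tool
d=(W[m]-s['position'])@Ro.from_quat(s['ee_rot']).apply([0,1,0]);print(d.min(),d.max())
E
```

```text
2.5833 [493.28355875 187.00387009  70.37263802] [-0.21796402  0.38552366  0.29223668] [ 5.42178711e-05  3.96860680e-03  1.28047453e-03  1.68202502e-03
  5.63106907e-05 -9.40826729e-04]
1579 ((495.7558898925781, 186.8810272216797), (8.231769561767578, 28.316225051879883), 55.54499435424805)
-5.48202254873029 2.786129957981107
```

{"fn": "apply_moves", "kwargs": {"plan": [-1,0.0005,0.001,0.0005,0,-1,0.0005,0.001,0.0005,0,1,0.0005,0.001,0.0005,0,1,0.0005,0.001,0.0005,0,1,0.0005,0.001,0.0005,0,1,0.0005,0.001,0.0005,0,1,0.0005,0.001,0.0005,0,1,0.0005,0.001,0.0005,0]}}

```text
clock: 3.3
position: [493.6, 188.0, 70.5]
ee_rot: [0.957, -0.29, -0.0, 0.0]
contact_force: [0.6, -0.6, 0.3]
gripper_width: 12.3
```

{"fn": "apply_moves", "kwargs": {"plan": [1,0,0,0,0,1,0,0,0,0,1,0,0,0,0,1,0,0,0,0,1,0,0,0,0,1,0,0,0,0]}}

```text
clock: 3.8
position: [493.7, 188.1, 70.6]
ee_rot: [0.957, -0.29, 0.0, -0.0]
contact_force: [0.5, 0.6, 1.1]
gripper_width: 7.3
```

```bash
python3 - <<'E'
from h import *
I=wrist();s=I['st'];print(s['clock'],s['position'],s['contact_force'],s['gripper_width'],s['wrist_torque'])
save('w3.png',I['color'])
y=Ro.from_quat(s['ee_rot']).apply([0,1,0]);print('jaw',np.degrees(np.arctan2(y[1],y[0])))
E
```

```text
3.8 [493.72147083 188.06865154  70.58451737] [0.49406635 0.56716774 1.14525077] 7.328888196094154 [-0.00282411 -0.05448237 -0.00827071]
jaw -123.67892694461061
```

View pics/w3.png

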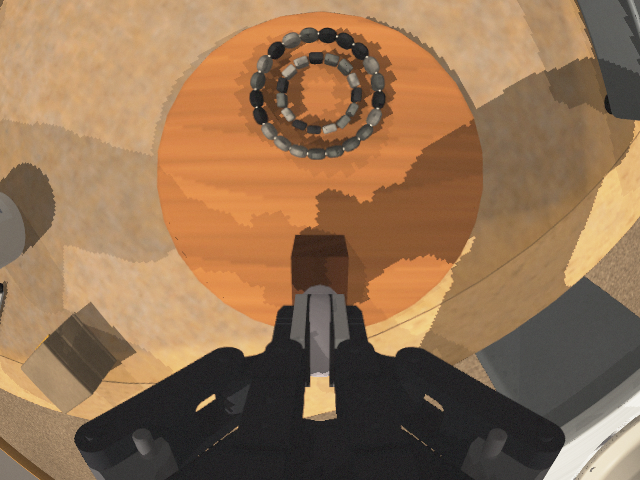

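Gripped at 7.3 mm opening, with the bow between the pads at (320,330). Now I lift straight up.

{"fn": "apply_moves", "kwargs": {"plan": [1,0,0,0.005,0,1,0,0,0.015,0,1,0,0,0.025,0,1,0,0,0.035,0,1,0,0,0.045,0,1,0,0,0.07,0,1,0,0,0.1,0,1,0,0,0.1,0]}}

```text
clock: 4.52
position: [497.1, 189.8, 177.6]
ee_rot: [0.957, -0.289, 0.005, -0.005]
contact_force: [0.4, 1.6, -0.2]
gripper_width: 6.8
```

```bash
python3 - <<'E'
from h import *
I=wrist();s=I['st'];print(s['clock'],s['position'],s['contact_force'],s['gripper_width'],s['wrist_torque'])
save('w4.png',I['color']);np.save('w4.npy',I,allow_pickle=True)
E
```

```text
4.5167 [497.05765257 189.81113738 177.55011278] [ 0.43217289  1.57527458 -0.20081349] 6.820425935800439 [-0.03111598 -0.11754143 -0.02974316]
```

View pics/w4.png

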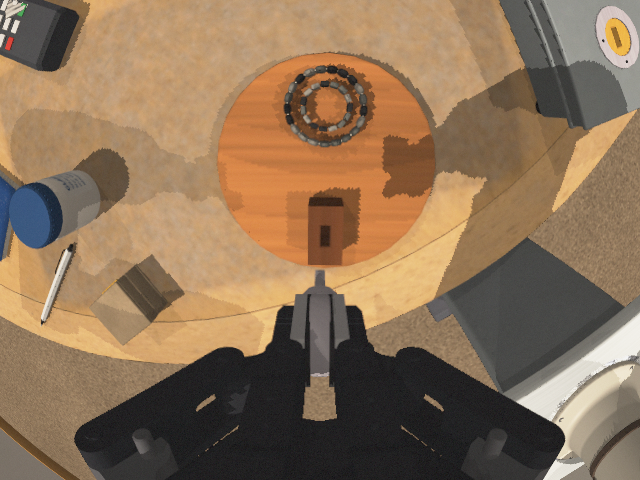

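Key is out: its blade tip is at (320,278) and the stand slot at (325,236) is empty. Now to the lock.

{"fn": "apply_moves", "kwargs": {"plan": [1,0.001,-0.015,0.005,3,1,0.004,-0.045,0.005,6,1,0.006,-0.08,0.005,10,1,0.008,-0.12,0.005,14,1,0.01,-0.16,0.005,18,1,0.012,-0.2,0.005,22,1,0.014,-0.24,0.005,25,1,0.014,-0.265,0.005,25]}}

```text
clock: 5.23
position: [506.9, -79.9, 175.4]
ee_rot: [0.997, -0.076, -0.0, 0.0]
contact_force: [-0.0, 0.5, 0.1]
gripper_width: 7.2
```

{"fn": "apply_moves", "kwargs": {"plan": [1,0.001,-0.014,0,0,1,0.001,-0.024,0,0,1,0.001,-0.026,0,0,1,0.001,-0.026,0,0,1,0.001,-0.026,0,0,1,0.001,-0.026,0,0]}}

```text
clock: 5.73
position: [508.7, -102.0, 175.5]
ee_rot: [0.997, -0.075, 0.0, -0.0]
contact_force: [0.2, 0.8, -1.0]
gripper_width: 7.2
```

```bash
python3 - <<'E'
from h import *
I=wrist();s=I['st'];print(s['clock'],s['position'],s['contact_force'],s['gripper_width'],s['wrist_torque'],s['ee_rot'])
save('w5.png',I['color']);np.save('w5.npy',I,allow_pickle=True)
y=Ro.from_quat(s['ee_rot']).apply([0,1,0]);print('jaw',np.degrees(np.arctan2(y[1],y[0])))
save('w5z.png',cv2.resize(I['color'][200:300,250:390],None,fx=5.5,fy=5.5,interpolation=cv2.INTER_CUBIC))
E
```

```text
5.7333 [ 508.67565214 -102.01436785  175.51092211] [ 0.18028042  0.78150337 -1.02407991] 7.233598848117969 [ 0.07498675 -0.00891538 -0.02779689] [ 9.97184913e-01 -7.49816031e-02  2.31495288e-06 -9.17915931e-05]
jaw -98.60033061156598
```

View pics/w5.png

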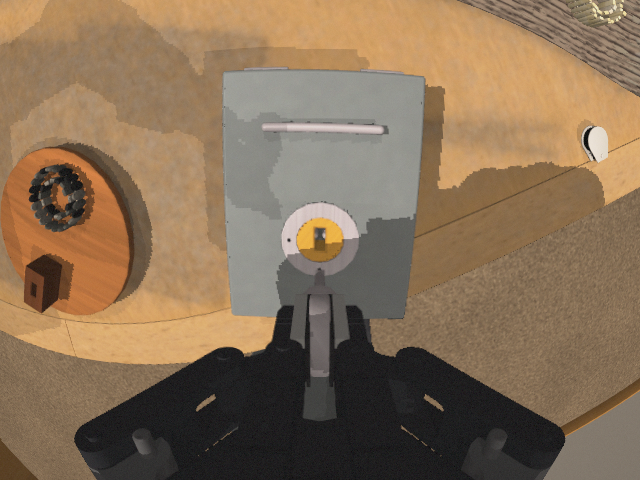

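View pics/w5z.png

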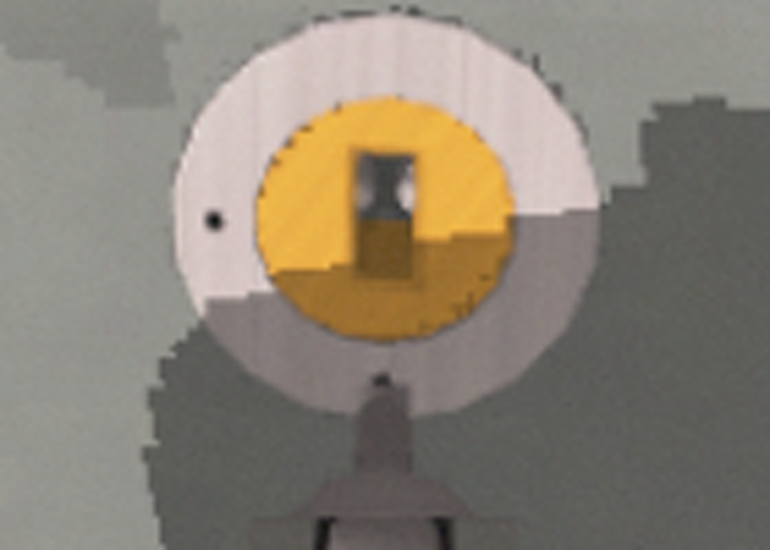

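```bash
python3 - <<'E'
from h import *
I=np.load('w5.npy',allow_pickle=True).item();s=I['st']
hsv=cv2.cvtColor(I['color'],cv2.COLOR_RGB2HSV);b=np.zeros((480,640),bool);b[205:272,275:365]=1
br=((hsv[...,0]>15)&(hsv[...,0]<28)&(hsv[...,1]>140)&b).astype(np.uint8)
cs=cv2.findContours(br,cv2.RETR_CCOMP,cv2.CHAIN_APPROX_NONE)[0]
c=max(cs,key=cv2.contourArea)
def M(c,z): return np.array([wray(I,*p,z)[:2] for p in c],np.float32)
P=M(cv2.convexHull(c)[:,0],80);A=np.c_[2*P,np.ones(len(P))];x=np.linalg.lstsq(A,(P**2).sum(1),rcond=None)[0];print('brass',x[:2],np.sqrt(x[2]+x[:2]@x[:2]))
# rim outer from low-saturation bright (lit) + shade: use plug only. Keyway edges by row
g=hsv[...,1].astype(int);gray=cv2.cvtColor(I['color'],cv2.COLOR_RGB2GRAY).astype(float)
L=[];Rr=[]
for r in range(230,249):
    row=gray[r,305:336];gd=np.gradient(row)
    l=305+5+np.argmin(gd[5:13]);rr=305+15+np.argmax(gd[15:26]);L.append((l,r));Rr.append((rr,r))
print(L,Rr)
for E in (L,Rr):
    Q=M(E,80);vx,vy,x0,y0=cv2.fitLine(Q,cv2.DIST_HUBER,0,.01,.01).ravel();print(np.degrees(np.arctan2(vy,vx)),x0,y0)
# lid edges: 
lid=M([(224,90),(231,300),(424,90),(405,300)],80);
for a,bb in ((0,1),(2,3)):
    d=lid[a]-lid[bb];print('lid edge',np.degrees(np.arctan2(d[1],d[0])))
W=wcloud(I);m=b&(abs(W[...,2]-80)<6);print('z',np.median(W[m][:,2]))
# lid by cloud
m=(abs(W[...,2]-80)<5)&(np.hypot(W[...,0]-530,W[...,1]+105)<150);print(cv2.minAreaRect(W[m][:,:2].astype(np.float32)))
print('handle',M([(264,128),(386,130)],90))
print('jaw->keyx', np.degrees(np.arctan2(*Ro.from_quat(s['ee_rot']).apply([1,0,0])[1::-1])))
print('tip proj',wproj(I,Ro.from_quat(s['ee_rot']).apply([0,0,40.6])+s['position']))
E
```

```text
brass [ 510.82549389 -102.58972691] 15.489240852220345
[(np.int64(314), 230), (np.int64(313), 231), (np.int64(313), 232), (np.int64(313), 233), (np.int64(313), 234), (np.int64(317), 235), (np.int64(317), 236), (np.int64(313), 237), (np.int64(313), 238), (np.int64(313), 239), (np.int64(314), 240), (np.int64(314), 241), (np.int64(314), 242), (np.int64(314), 243), (np.int64(314), 244), (np.int64(314), 245), (np.int64(314), 246), (np.int64(314), 247), (np.int64(310), 248)] [(np.int64(324), 230), (np.int64(323), 231), (np.int64(322), 232), (np.int64(322), 233), (np.int64(322), 234), (np.int64(322), 235), (np.int64(322), 236), (np.int64(323), 237), (np.int64(324), 238), (np.int64(325), 239), (np.int64(325), 240), (np.int64(325), 241), (np.int64(325), 242), (np.int64(325), 243), (np.int64(325), 244), (np.int64(325), 245), (np.int64(325), 246), (np.int64(324), 247), (np.int64(325), 248)]
-6.1644773 512.39557 -98.72346
0.6720259 512.28925 -105.58854
lid edge -10.2613735
lid edge -10.159742
z 79.99564549706696
((535.753173828125, -106.96656799316406), (131.27928161621094, 175.3672637939453), 79.99671936035156)
handle [[ 590.17456   -80.424034]
 [ 578.06866  -153.65764 ]]
jaw->keyx -8.600330515426126
tip proj (np.float64(319.2886456715431), np.float64(276.68689483340086))
```

Keyway centre is (510.9, -102.6) and box yaw is -10°. The blade's column (320) matches the keyway's (320). I align and descend to just above the mouth.

{"fn": "apply_moves", "kwargs": {"plan": [1,0.0023,-0.0006,-0.01,-1.4,1,0.0023,-0.0006,-0.025,-1.4,1,0.0023,-0.0006,-0.038,-1.4,1,0.0023,-0.0006,-0.046,-1.4,1,0.0023,-0.0006,-0.046,-1.4,1,0.0023,-0.0006,-0.046,-1.4,1,0.0023,-0.0006,-0.046,-1.4,1,0.0023,-0.0006,-0.046,-1.4]}}

```text
clock: 6.45
position: [511.6, -103.5, 130.2]
ee_rot: [0.996, -0.088, 0.001, -0.0]
contact_force: [0.7, -0.5, -0.3]
gripper_width: 7.3
```

```bash
cat > st.py <<'E'
from h import *
import sys
I=wrist();s=I['st'];print(s['clock'],np.round(s['position'],2),'F',np.round(s['contact_force'],2),'w',round(s['gripper_width'],2),'T',np.round(s['wrist_torque'],3),'tilt',np.round(Ro.from_quat(s['ee_rot']).apply([0,0,1]),4),'yawx',np.round(np.degrees(np.arctan2(*Ro.from_quat(s['ee_rot']).apply([1,0,0])[1::-1])),2))
n=sys.argv[1];np.save(n+'.npy',I,allow_pickle=True)
save(n+'.png',cv2.resize(I['color'][180:340,220:420],None,fx=4,fy=3.75,interpolation=cv2.INTER_CUBIC))
E
python3 st.py w6
```

```text
6.45 [ 511.6  -103.49  130.25] F [ 0.66 -0.45 -0.31] w 7.27 T [0.011 0.013 0.034] tilt [ 0.0018  0.     -1.    ] yawx -10.07
```

View pics/w6.png

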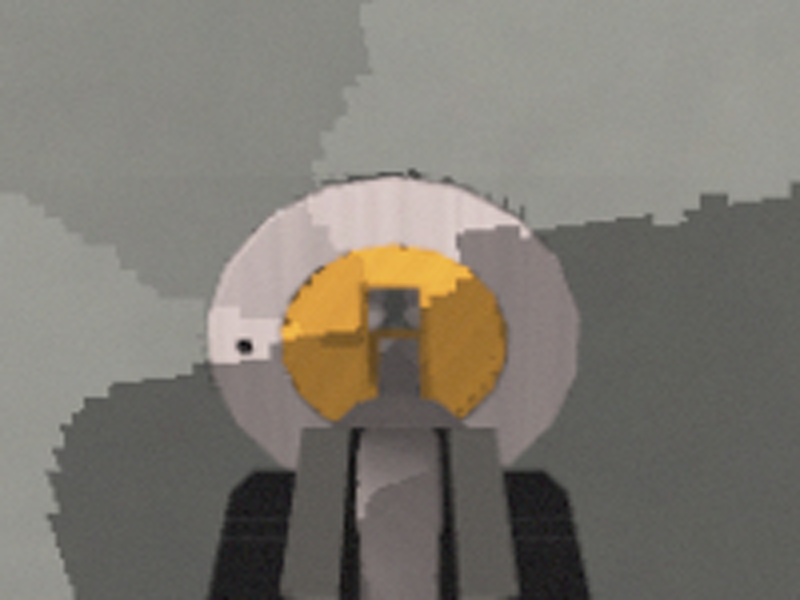

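Blade (398) sits about 0.5 mm right of the keyway centre (394), which matches the measured y error. I correct that and insert the nose.

{"fn": "apply_moves", "kwargs": {"plan": [1,-0.0005,0.0008,0,0,1,-0.0005,0.0008,0,0,1,-0.0005,0.0008,-0.003,0,1,-0.0005,0.0008,-0.006,0,1,-0.0005,0.0008,-0.009,0,1,-0.0005,0.0008,-0.012,0,1,-0.0005,0.0008,-0.014,0,1,-0.0005,0.0008,-0.014,0]}}

```text
clock: 7.17
position: [510.1, -102.8, 114.8]
ee_rot: [0.996, -0.088, -0.001, 0.0]
contact_force: [-0.4, 0.1, 0.1]
gripper_width: 6.7
```

```bash
python3 st.py w7
```

```text
7.1667 [ 510.14 -102.8   114.82] F [-0.36  0.07  0.1 ] w 6.68 T [-0.026  0.027 -0.009] tilt [-1.1e-03 -1.0e-04 -1.0e+00] yawx -10.09
```

View pics/w7.png

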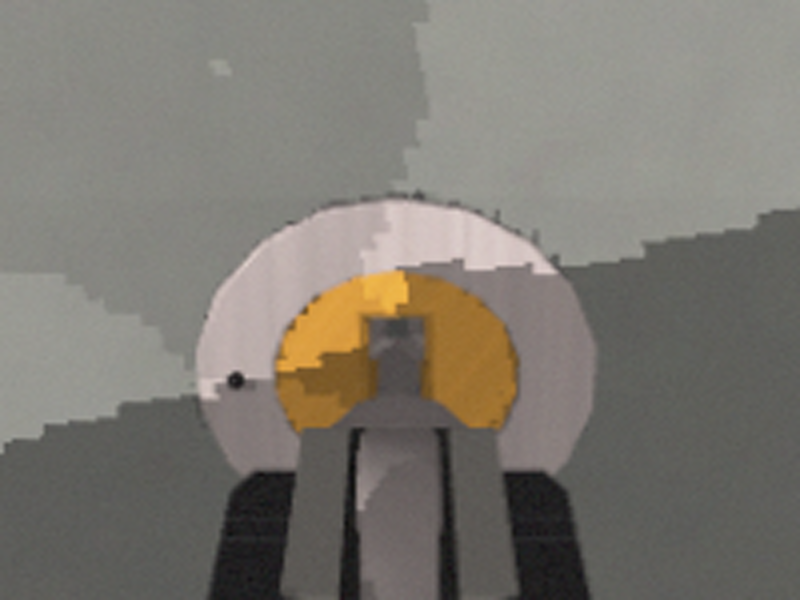

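{"fn": "apply_moves", "kwargs": {"plan": [1,0.0006,0,-0.003,0,1,0.0006,0.0002,-0.005,0,1,0.0006,0.0002,-0.007,0,1,0.0006,0.0002,-0.009,0,1,0.0006,0.0002,-0.011,0,1,0.0006,0.0002,-0.013,0,1,0.0006,0.0002,-0.013,0]}}

```text
clock: 7.8
position: [511.5, -102.6, 102.6]
ee_rot: [0.996, -0.088, 0.001, -0.0]
contact_force: [0.3, 0.2, 1.5]
gripper_width: 7.2
```

```bash
python3 st.py w8
```

```text
7.8 [ 511.5  -102.59  102.59] F [0.33 0.24 1.48] w 7.16 T [-0.035 -0.054 -0.024] tilt [ 1.2e-03 -1.0e-04 -1.0e+00] yawx -10.07
```

View pics/w8.png

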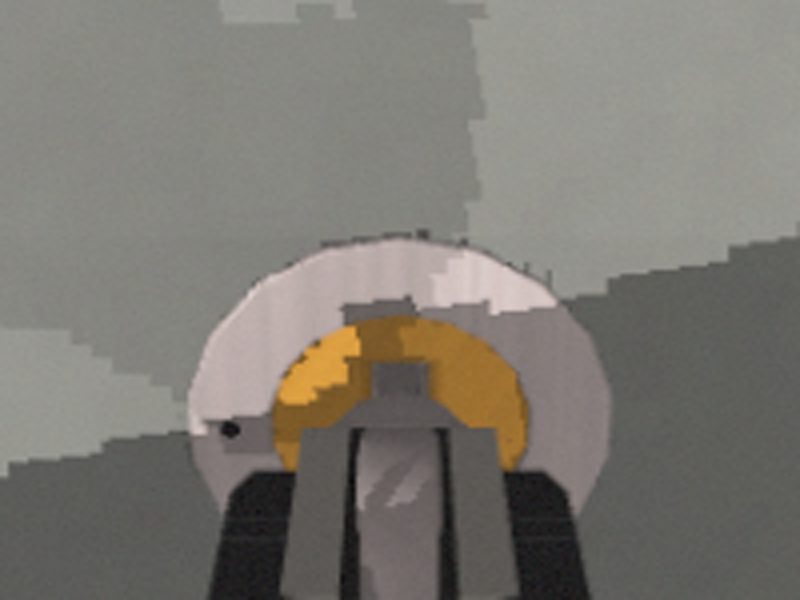

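{"fn": "apply_moves", "kwargs": {"plan": [1,-0.0003,0,-0.002,0,1,-0.0003,0,-0.004,0,1,-0.0003,0,-0.006,0,1,-0.0003,0,-0.008,0,1,-0.0003,0,-0.01,0,1,-0.0003,0,-0.011,0,1,-0.0003,0,-0.011,0,1,-0.0003,0,-0.011,0]}}

```text
clock: 8.52
position: [511.8, -102.7, 92.5]
ee_rot: [0.996, -0.088, 0.001, 0.0]
contact_force: [-0.9, -0.9, 6.0]
gripper_width: 7.0
```

```bash
python3 st.py w9
```

```text
8.5167 [ 511.84 -102.73   92.52] F [-0.94 -0.89  5.96] w 6.95 T [-0.156  0.053  0.021] tilt [ 2.7e-03 -5.0e-04 -1.0e+00] yawx -10.04
```

View pics/w9.png

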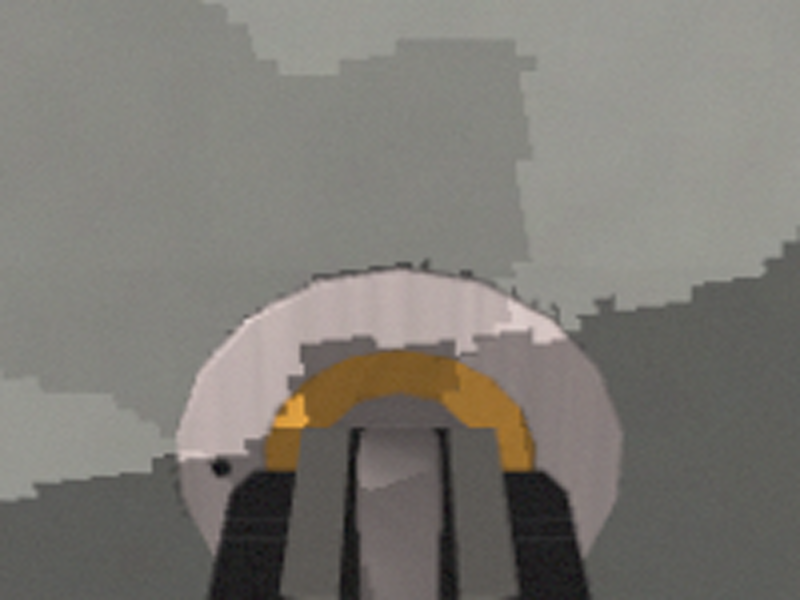

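{"fn": "apply_moves", "kwargs": {"plan": [1,-0.0005,0,-0.001,0,1,-0.0005,0,-0.002,0,1,-0.0005,0,-0.002,0,1,-0.0005,0,-0.002,0]}}

```text
clock: 8.9
position: [512.0, -102.8, 92.4]
ee_rot: [0.996, -0.087, 0.002, 0.0]
contact_force: [-2.9, 1.7, 16.5]
gripper_width: 7.0
```

```bash
python3 st.py w10
```

```text
8.9 [ 511.96 -102.77   92.4 ] F [-2.92  1.73 16.47] w 6.97 T [ 0.285  0.863 -0.019] tilt [ 0.0043 -0.001  -1.    ] yawx -9.99
```

View pics/w10.png

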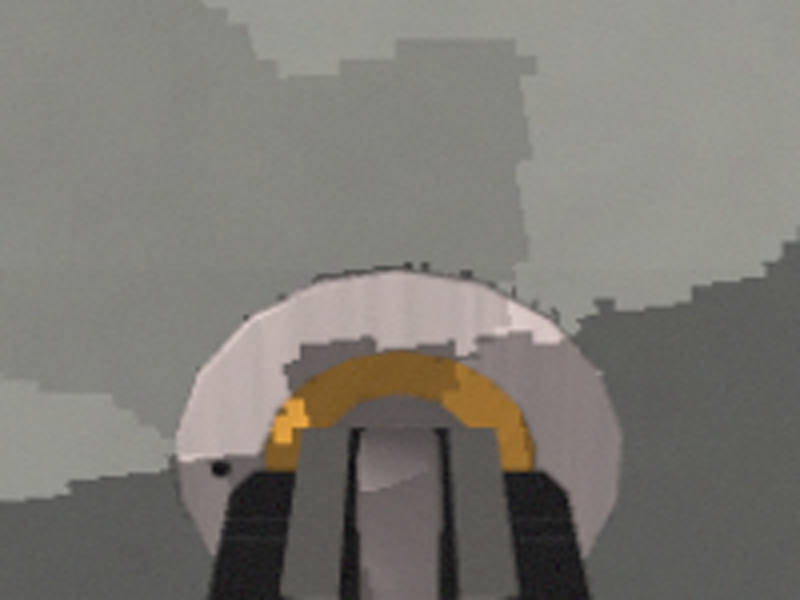

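The key has stopped hard at TCP z 92.4 (92.6 expected when home), with force rising from 6 to 16.5 N and no further travel. So it's home. I start the clockwise turn, holding a light push.

{"fn": "apply_moves", "kwargs": {"plan": [1,-0.0005,0,0.0005,-4,1,-0.0008,0,0.0007,-9,1,-0.0008,0,0.0007,-14,1,-0.0008,0,0.0007,-19,1,-0.0008,0,0.0007,-24,1,-0.0008,0,0.0007,-29,1,-0.0008,0,0.0007,-34,1,-0.0008,0,0.0007,-39]}}

```text
clock: 9.62
position: [511.2, -103.5, 92.4]
ee_rot: [0.909, -0.416, 0.002, 0.0]
contact_force: [-0.7, -3.0, 11.8]
gripper_width: 7.2
```

```bash
python3 st.py w11
```

```text
9.6167 [ 511.23 -103.53   92.43] F [-0.66 -3.01 11.82] w 7.21 T [-1.136  0.326  0.064] tilt [ 0.004 -0.002 -1.   ] yawx -49.21
```

View pics/w11.png

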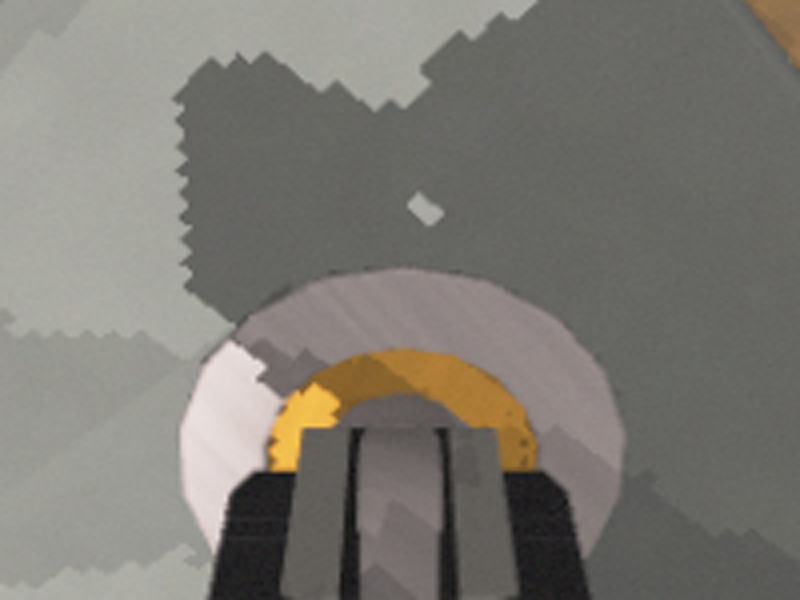

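{"fn": "apply_moves", "kwargs": {"plan": [1,0,0.0003,0,-5,1,0,0.0005,0,-10,1,0,0.0005,0,-15,1,0,0.0005,0,-20,1,0,0.0005,0,-25,1,0,0.0005,0,-30,1,0,0.0005,0,-35,1,0,0.0005,0,-40]}}

```text
clock: 10.33
position: [510.2, -103.8, 92.4]
ee_rot: [0.712, -0.702, 0.002, 0.001]
contact_force: [-2.2, -6.3, 13.2]
gripper_width: 6.9
```

```bash
python3 st.py w12
```

```text
10.3333 [ 510.24 -103.78   92.42] F [-2.24 -6.35 13.22] w 6.92 T [-1.905  0.769  0.161] tilt [ 0.0016 -0.0031 -1.    ] yawx -89.2
```

View pics/w12.png

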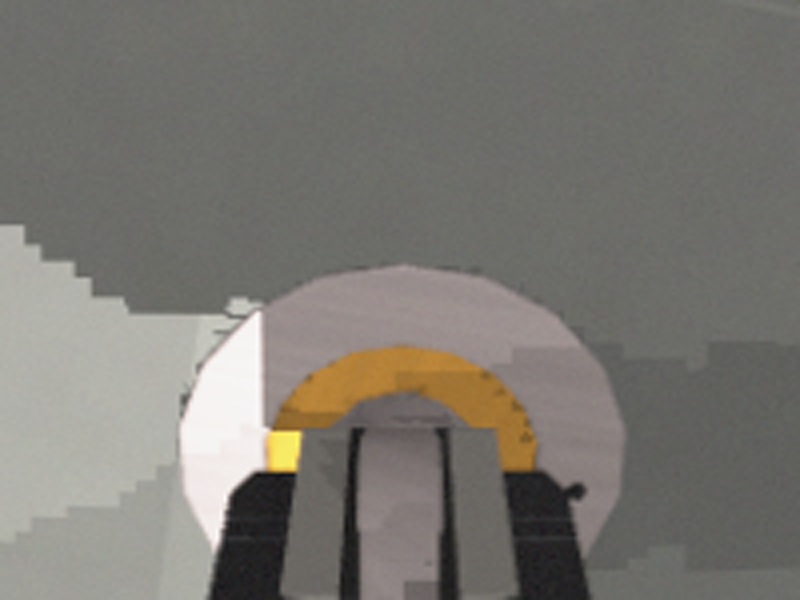

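About 79° turned, still down at 92.4. The lateral load comes from the TCP sitting ~1.3 mm off the key axis, so I relieve it while finishing the turn.

{"fn": "apply_moves", "kwargs": {"plan": [1,-0.0002,-0.0005,0,-4,1,-0.0003,-0.001,0,-8,1,-0.0003,-0.001,0,-12,1,-0.0003,-0.001,0,-15,1,-0.0003,-0.001,0,-18,1,-0.0003,-0.001,0,-18,1,-0.0003,-0.001,0,-18]}}

```text
clock: 10.97
position: [509.7, -103.9, 92.4]
ee_rot: [-0.595, 0.804, -0.001, 0.0]
contact_force: [-3.3, -2.5, 14.6]
gripper_width: 7.0
```

```bash
python3 st.py w13
```

```text
10.9667 [ 509.73 -103.94   92.39] F [-3.29 -2.5  14.62] w 6.96 T [-0.631  1.07   0.128] tilt [ 0.0014 -0.0019 -1.    ] yawx -106.98
```

View pics/w13.png

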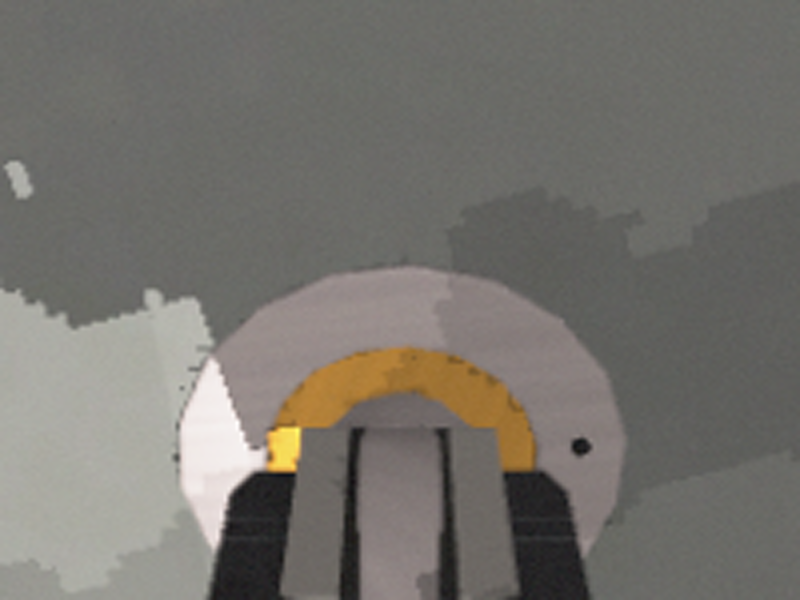

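97° turned. I go a few degrees further to feel for the stop.

{"fn": "apply_moves", "kwargs": {"plan": [1,-0.0002,-0.0002,0,-2,1,-0.0002,-0.0002,0,-4,1,-0.0002,-0.0002,0,-4,1,-0.0002,-0.0002,0,-4,1,-0.0002,-0.0002,0,-4]}}

```text
clock: 11.43
position: [509.6, -104.0, 92.4]
ee_rot: [-0.567, 0.824, -0.001, 0.0]
contact_force: [-3.9, -1.1, 15.2]
gripper_width: 6.7
```

```bash
python3 st.py w14
```

```text
11.4333 [ 509.58 -103.97   92.42] F [-3.94 -1.06 15.17] w 6.65 T [-0.344  1.034  0.237] tilt [ 0.0016 -0.0018 -1.    ] yawx -110.94
```

Wrist torque jumped from 0.13 to 0.24 N m over 4°, well above the 0.14 spring, so the plug is on its stop. I hold and re-check.

{"fn": "apply_moves", "kwargs": {"plan": [1,0,0,0,-1,1,0,0,0,-1,1,0,0,0,-1,1,0,0,0,-1,1,0,0,0,-1,1,0,0,0,-1,1,0,0,0,-1,1,0,0,0,-1]}}

```text
clock: 12.15
position: [509.6, -104.0, 92.4]
ee_rot: [-0.56, 0.829, -0.001, 0.0]
contact_force: [-3.9, -2.1, 15.6]
gripper_width: 6.8
```

```bash
python3 st.py w15; python3 - <<'E'
from h import *
for n in('top','scene'):
    I=arm.get_image(n);save(n+'9.png',cv2.resize(I['color'][180:340,180:420],None,fx=3.3,fy=3.3,interpolation=cv2.INTER_CUBIC))
E
```

```text
12.15 [ 509.59 -103.96   92.43] F [-3.91 -2.1  15.56] w 6.77 T [-0.305  1.051  0.335] tilt [ 0.0015 -0.0019 -1.    ] yawx -111.9
```

View pics/w15.png

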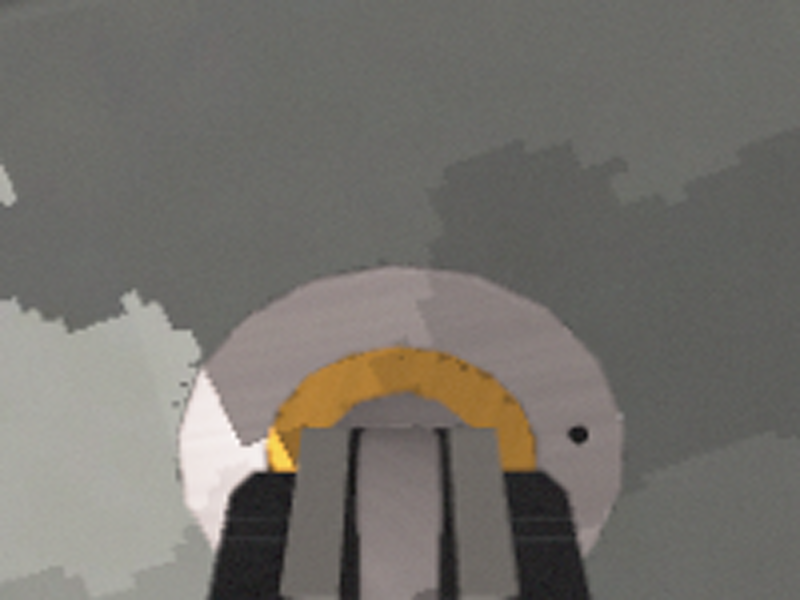

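View pics/scene9.png

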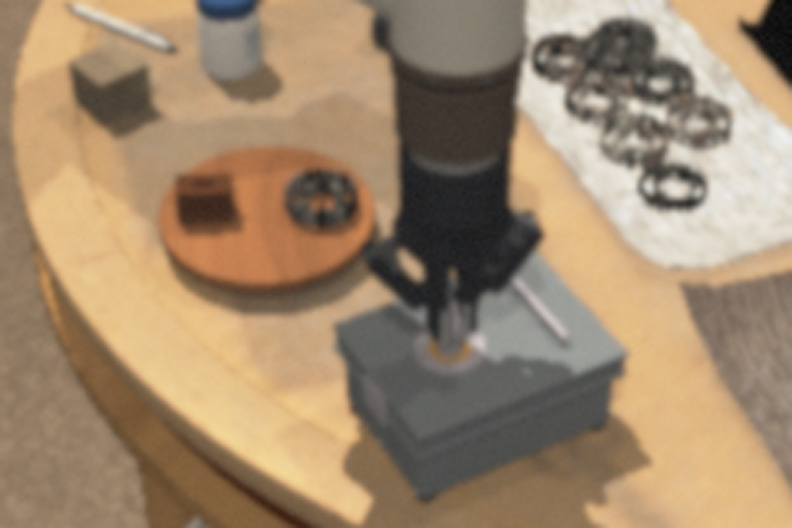

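Firm stop: torque is 0.335 N m for one more degree. The key is still home at z 92.4 with 15.6 N of push, and the bracelet and empty stand are still on the turntable.

```bash
python3 -c "
from bench import arm
print(arm.job_done()); s=arm.read_state(); print(s['clock'],s['position'],s['gripper_width'],s['wrist_torque'])"
```

```text
the job is handed in; nothing more can be done
None
the job is handed in; nothing more can be done
```

I lifted the key straight out of its stand and pushed it fully home in the keyway. I then turned it about 102° (1.78 rad) clockwise at the wrist and handed the job in at about 12 s, still gripping the key.

- **Fully home:** the gripper stopped hard at z = 92.4 mm, where I expected 92.6. Extra push raised the force without moving it further. It stayed at 92.4 through the turn, with about 15 N of downward push at the end. The pins gave no trouble, so no wiggling was needed.
- **Turned to the stop:** the wrist torque rose from 0.13 to 0.24 to 0.34 N m over the last 5°, well above the 0.14 N m spring. I take that as the plug resting on its stop, because the plug angle itself can't be read. The turn is slightly more than the suggested 1.75 rad, with the excess taken up by the grip and arm giving a little.
- **Other things:** the last scene picture shows the bracelet and the empty stand still on the turntable. The arm went nowhere near the jar, ring box or loupe, but I took no final measurement of any of their positions.
- **Small disagreement:** the grip point sits about 1.3 mm off the key's axis. This caused side forces of up to about 7 N during the turn, which I reduced to about 4 N.

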